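# Charge the mill jar, then raise and hold the telescoping funnel

### The job

Tip all five grinding balls from the scoop through the funnel into the mill jar, then stand the scoop upright on the bench again. Then press the red release button so that the funnel springs up to its first stop, take the yellow knob, pull the telescoping mast up to its second, topmost stop, and finish still gripping the knob with the mast fully extended, because it sinks back when let go. Leave the jar in its seat and the vase, bowl and glaze pot where they are.

Things in the scene. Friction and masses are not known exactly. Their poses are not given: they have to be found in the camera images.
- scoop_grip (a point): centre of the wooden bar handle of the loose steel scoop (0.16 kg). The bar is 16 mm wide (scoop's y), 14 mm tall, 95 mm long (scoop's x), reaching 60 mm behind and 35 mm ahead of this point; its centre is 83 mm above the bench while the scoop stands. A post carries its rear end; both sides are free to grasp from above. The scoop's +x is the pouring direction.
- scoop_lip (a point): middle of the scoop's open front lip, 71 mm ahead of the bar's centre (scoop's +x) and 56 mm below it. The trough under the bar is 66 mm wide with walls 42 mm high; its flat floor turns into a front ramp rising at 22 degrees to this lip. Tipped lip down by 45 to 55 degrees, the balls roll out over the lip.
- ball0_center (a point): centre of a white ceramic grinding ball, 18 mm diameter; all five start in the scoop's trough
- ball1_center (a point): centre of a white ceramic grinding ball, 18 mm diameter; all five start in the scoop's trough
- ball2_center (a point): centre of a white ceramic grinding ball, 18 mm diameter; all five start in the scoop's trough
- ball3_center (a point): centre of a white ceramic grinding ball, 18 mm diameter; all five start in the scoop's trough
- ball4_center (a point): centre of a white ceramic grinding ball, 18 mm diameter; all five start in the scoop's trough
- funnel_mouth (a point): centre of the aluminium funnel's upper rim (145 mm above the bench at the start). Rim 154 mm across outside; the cone slopes 45 degrees to a spout 46 mm across inside that dips 10 mm into the jar while down. Axes are the stand's: +y points from the funnel to the knob and on to the button. Funnel, mast and knob move together, straight up.
- jar_floor (a point): centre of the inner floor of the clear mill jar (loose, 74 mm outside and 66 mm inside diameter, 75 mm high, its inner floor 6 mm above its underside) that stands in the seat of the stand below the funnel; z up along the jar
- pull_knob: yellow knob on top of the telescoping mast, 32 mm diameter, 30 mm tall, fixed to the mast 115 mm from the funnel's axis along the stand's +y; origin at the centre of its underside (165 mm above the bench at the start)
- knob_mid (a point): centre of the yellow pull knob, half-way up (180 mm above the bench at the start, 215 mm at the first stop, 290 mm at the second stop)
- release_top (a point): middle of the top of the red round release button (32 mm diameter, 153 mm above the bench, facing up, on top of the blue housing), 85 mm beyond the knob along the stand's +y; the flat top of the housing is 135 mm above the bench
- release (a joint): travel of the release button in m: 0 out, 0.006 fully pressed (about 5 N, spring return). From about 0.004 on it frees the latch that holds the mast down.
- mast (a joint): height of the telescoping mast with funnel and knob in m: 0 latched down; 0.035 first stop, to which its spring lifts it by itself once the button is pressed (the button may then be let go); 0.110 second stop, the hard top end. Above the first stop spring and weight draw it back with up to 7 N, so it must be held.
- vase_mid (a point): bystander: centre of a small pale bisque vase, 66 mm diameter, 80 mm high
- bowl_mid (a point): bystander: centre of a terracotta bowl, 84 mm diameter, 45 mm high
- glaze_mid (a point): bystander: centre of a blue glaze pot with a green lid, 56 mm diameter, 75 mm high
Not all that is in view belongs to the job. Of the things like the part that bears scoop_grip, leave any that is pink or turquoise; of the rest the larger one is meant.

How it is judged:
By the outcome, as a careful person would: the job done as asked, in the order asked, and still so for the second after the job is handed in, while the arm keeps its last pose, push and grip.
It also fails if it takes over 66 s, if anything falls off the work surface, if the arm or the gripper's body presses on something with over 40 N, if the wrist force passes 120 N, or if a joint passes its speed limit or range.

### The arm

A 6-joint arm with a two-finger parallel gripper is mounted at the origin on the work surface. World frame = base frame: x ahead of the robot, y to its left, z up, the work surface at z = 0. Lengths are in m, angles in rad, forces in N, time in s.
With the tool pointing down it reaches from about 0.2 to 0.875 m from the base axis. Payload 3.4 kg.
Tool frame: the origin (TCP) lies at the very end of the fingers, on their centre line; the grasp point (between the pads) lies 19 mm behind it; z points along the fingers, y is the direction in which the jaws open and shut (so a half turn about z gives the same grasp; the last joint's range is limited). The gripper opens to 94 mm and grips with 3 to 60 N. Pads are 16 mm wide; open, the fingers measure 119 mm over their backs; the gripper's body (75 mm by 177 mm) begins 78 mm behind the grasp point.
Start: joints at [-1.457, 0.276, 1.505, -0, 1.361, -0.121], TCP at [0.134, -0.559, 0.205] pointing down, gripper open.
Joint ranges: [-2.89, 2.89], [-0.75, 2.08], [0.22, 2.7], [-1.18, 4.32], [0.11, 2.71], [-2.7, 2.7]. Speed limits (rad/s): [2.57, 2.57, 3.14, 3.14, 3.14, 3.14].

### API

Orientations are given as a unit quaternion [w, x, y, z].
In Python, from workcell import r gives the robot as it stands.
- The arm moves only by the tool servo_tool, never from a script. Its arguments are lists of equal length, an entry for each row: "linear": the shift along the tool's x, y, z each as a share of 500 mm, from -1 to 1, a list of three; "delta_rot": the turn, a rotation vector about the tool's x, y, z each as a share of 45 degrees, from -1 to 1, a list of three; "grip": the gripper command: -1 is shut, 1 is fully open, values between are in proportion. A call has 1 to 20 rows; each row is the pose to reach, as a shift and turn from the pose commanded when the call began, along the tool's axes at that moment; what a row does not reach only later rows make up. A row lasts 1/12 s, in which the tool goes at most 41.7 mm and 7.16 degrees, less where a joint would pass 70% of its speed; a pose out of reach is approached as far as the arm can. A call with a number of a shift or a turn outside -1 to 1 is refused whole. A call with a gripper value outside its range is refused whole. The fingers move at their own pace and stop on an object; "grip_force" is the grip in N (left out, the last holds). Time passes only in rows, so rows that repeat a pose let the fingers close. It gives the time, the measured TCP pose, the force and the opening at its end, in the units of the state.
- r.get_state(): the state, without advancing time (a new reading comes with each control period).
- r.read_camera(name): name is "scene" or "side" or "wrist"; returns a dict with "frame" (480x640x3 uint8, red, green, blue), "fx", "fy", "cx", "cy" (pixels), "xyz" and "orientation" of the camera in the world. Camera axes: x right, y down, z forward; pixel columns grow to the right and rows downward; lengths in m; the calibration is good to about 2 mm. A picture is of the moment at which its call begins. There is no depth.
- r.sign_off(): hands the job in, once; it reports no verdict.
Trained networks look in a picture, given as the dict that the camera call returned (one of the last four; its "shot" number tells which), for a name from the list of things; names that differ only in an ending like _2 or _b are one class to them, and where a whole thing is asked for, a point or a joint stands for the part that bears it (a point fixed in the world has none). Each returns a list of dicts, best first, with "conf" (0 to 1); they miss things now and then, are a little off and sometimes report something else, mostly with a low value. They report only what shows in the picture. A call takes as long as a camera call. They do not tell look-alikes from the thing itself.
- r.search_frame(picture, target): "location" ([column, row] in pixels, amid what is visible of it).
- r.place_of(picture, target): "location" ([column, row] in pixels: a listed point, or the origin of a listed thing).
The state is a dict: "clock": time; "q": joint angles; "qd": joint speeds; "effort": joint torques, N m; "ee_pos": TCP position; "eef_rot": TCP orientation; "contact_force": force on the tool from outside, world axes, zero at the start; "torque": the same for the moment, N m; "opening": finger opening in m.
Only numpy, scipy, OpenCV 4.12 (cv2) and the standard library are available. Lean on these libraries where they do the work, as an engineer would, in place of code of your own. Each camera call takes 0.05 s, during which the arm holds its last target.

## Working session

There is one attempt and no reset: what is moved stays moved. The work goes in short steps, Python scripts to look and compute and a tool call to move; the robot and the scene stay as the last step left them, time stands still between calls to the robot, and variables do not carry over. Pictures are saved under pics/ and viewed, and the job is handed in when it is done.

Besides the shell and the picture viewer there is one more tool, called after "Call:" by a JSON object that holds its "method" and its "body". servo_tool: Moves the arm, as the interface text tells. Shift numbers are shares of 500 mm and turn numbers shares of 45 degrees, none past 1 either way. Its arguments: {"type":"object","properties":{"linear":{"type":"array","items":{"type":"array","items":{"type":"number","minimum":-1,"maximum":1}}},"delta_rot":{"type":"array","items":{"type":"array","items":{"type":"number","minimum":-1,"maximum":1}}},"grip":{"type":"array","items":{"type":"number"}},"grip_force":{"type":"number"}},"required":["linear","delta_rot","grip"]}

```bash
ls; mkdir -p pics; cat > h.py <<'E'
from workcell import r
import numpy as np, cv2
from scipy.spatial.transform import Rotation as R
def Rq(q): return R.from_quat([q[1],q[2],q[3],q[0]])
def snap(n,fn):
    p=r.read_camera(n); cv2.imwrite('pics/'+fn,cv2.cvtColor(p['frame'],cv2.COLOR_RGB2BGR)); return p
def ray(p,uv):
    d=np.array([(uv[0]-p['cx'])/p['fx'],(uv[1]-p['cy'])/p['fy'],1.]); return np.array(p['xyz']),Rq(p['orientation']).as_matrix()@d
def atz(p,uv,z):
    o,d=ray(p,uv); return o+d*(z-o[2])/d[2]
def proj(p,X):
    c=Rq(p['orientation']).as_matrix().T@(np.array(X)-p['xyz']); return c[:2]/c[2]*[p['fx'],p['fy']]+[p['cx'],p['cy']]
def tri(obs):
    A=np.zeros((3,3));b=np.zeros(3)
    for p,uv in obs:
        o,d=ray(p,uv); d/=np.linalg.norm(d); M=np.eye(3)-np.outer(d,d);A+=M;b+=M@o
    return np.linalg.solve(A,b)
E
python3 - <<'E'
from h import *
np.set_printoptions(precision=3,suppress=True)
Z=dict(scoop_grip=.083,scoop_lip=.027,ball0_center=.015,funnel_mouth=.145,jar_floor=.02,pull_knob=.165,knob_mid=.18,release_top=.153,vase_mid=.04,bowl_mid=.022,glaze_mid=.037)
for c in ['scene','side','wrist']:
    p=snap(c,c+'0.png'); print(c,p['xyz'],p['orientation'],p['fx'])
    for t,z in Z.items():
        for d in r.place_of(p,t)[:4]:
            if d['conf']>.15: print(t,np.round(d['conf'],2),np.round(d['location']),atz(p,d['location'],z))
s=r.get_state();print(s)
E
```

```text
pics
scene [ 1.311 -0.241  1.122] [-0.26   0.741  0.587 -0.197] 547.9350543959989
scoop_grip 0.9 [278. 259.] [ 0.562 -0.125  0.083]
scoop_grip 0.77 [216. 244.] [ 0.487 -0.261  0.083]
scoop_grip 0.6 [260. 219.] [ 0.433 -0.144  0.083]
scoop_grip 0.57 [149. 221.] [ 0.377 -0.412  0.083]
scoop_lip 0.9 [154. 256.] [ 0.444 -0.415  0.027]
scoop_lip 0.69 [266. 218.] [ 0.384 -0.125  0.027]
scoop_lip 0.58 [230. 282.] [ 0.563 -0.244  0.027]
scoop_lip 0.57 [296. 277.] [ 0.583 -0.087  0.027]
ball0_center 0.62 [209. 258.] [ 0.47  -0.286  0.015]
funnel_mouth 0.63 [352. 205.] [0.489 0.071 0.145]
jar_floor 0.97 [349. 236.] [0.484 0.073 0.02 ]
jar_floor 0.39 [352. 202.] [0.373 0.115 0.02 ]
jar_floor 0.25 [210. 257.] [ 0.474 -0.282  0.02 ]
pull_knob 0.65 [348. 238.] [0.601 0.028 0.165]
pull_knob 0.45 [396. 189.] [0.481 0.182 0.165]
knob_mid 0.65 [399. 178.] [0.461 0.195 0.18 ]
knob_mid 0.6 [227. 256.] [ 0.599 -0.241  0.18 ]
release_top 0.56 [436. 181.] [0.468 0.291 0.153]
vase_mid 0.7 [222. 346.] [ 0.733 -0.285  0.04 ]
bowl_mid 0.91 [274. 356.] [ 0.773 -0.18   0.022]
glaze_mid 0.71 [325. 340.] [ 0.768 -
[... 833 characters left out ...]
ease_top 0.41 [352. 332.] [0.479 0.175 0.153]
vase_mid 0.83 [271. 197.] [ 0.737 -0.284  0.04 ]
vase_mid 0.35 [236. 258.] [ 0.77  -0.054  0.04 ]
glaze_mid 0.59 [237. 256.] [ 0.77  -0.063  0.037]
wrist [ 0.204 -0.543  0.385] [ 0.099  0.779 -0.615 -0.078] 370.82377333751595
{'clock': 1.8, 'q': array([-1.457,  0.276,  1.505,  0.   ,  1.361, -0.121]), 'qd': array([-0.   , -0.001,  0.002,  0.   , -0.001, -0.001]), 'effort': array([  0.001, -40.445, -23.749,   0.07 ,   0.025,   0.   ]), 'ee_pos': array([ 0.134, -0.559,  0.206]), 'eef_rot': array([0.   , 0.993, 0.117, 0.   ]), 'contact_force': array([ 0.151,  0.355, -0.276]), 'torque': array([ 0.012, -0.021, -0.016]), 'opening': 0.09365175739844506}
```

View pics/scene0.png

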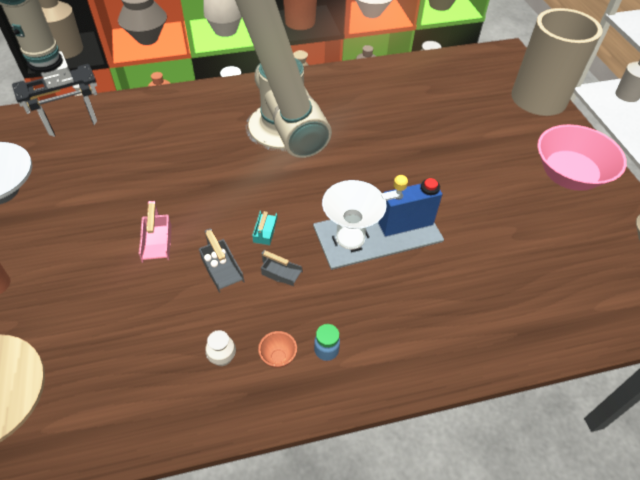

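View pics/side0.png

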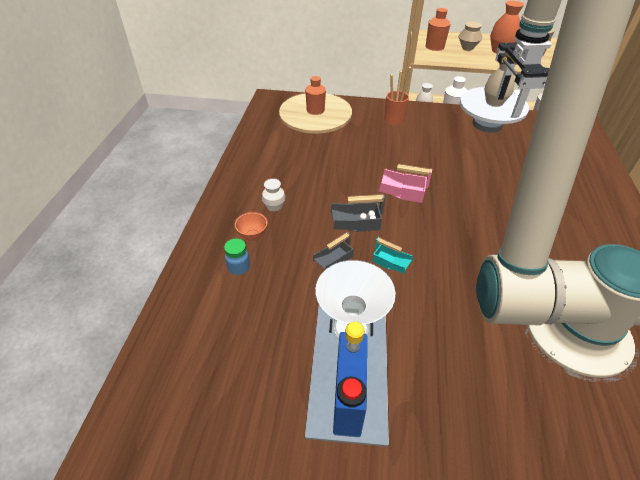

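View pics/wrist0.png

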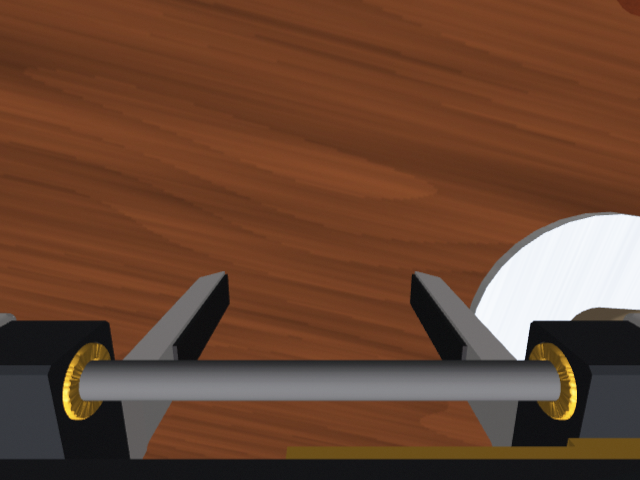

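```bash
cat >> h.py <<'E'
np.set_printoptions(precision=4,suppress=True)
def rel(target,Rt=None,s=None):
    s=s or r.get_state(); R0=Rq(s['eef_rot'])
    print('lin',R0.inv().apply(np.array(target)-s['ee_pos'])/.5)
    if Rt is not None: print('rot',(R0.inv()*Rt).as_rotvec()/(np.pi/4))
def down(yaw): # tool x at yaw deg, z down
    a=np.radians(yaw);x=np.array([np.cos(a),np.sin(a),0]);z=np.array([0,0,-1.]);return R.from_matrix(np.c_[x,np.cross(z,x),z])
E
python3 - <<'E'
from h import *
p=r.read_camera('wrist')
print(Rq(p['orientation']).as_matrix())
s=r.get_state();print(Rq(s['eef_rot']).inv().apply(np.array(p['xyz'])-s['ee_pos']))
# predicted pixel at a target hover
T=np.array([.43,-.275,.26]); p2=dict(p); p2['xyz']=p['xyz']+T-s['ee_pos']
for X in [(.491,-.26,.083),(.564,-.241,.027),(.43,-.275,.083)]: print(proj(p2,X))
rel(T,down(14.3))
E
```

```text
[[ 0.2324 -0.9418 -0.243 ]
 [-0.9726 -0.2252 -0.0573]
 [-0.0008  0.2497 -0.9683]]
[ 0.0724  0.0004 -0.1793]
[318.7894 154.7849]
[317.411   78.3645]
[319.2351 220.5806]
lin [ 0.7084 -0.4151 -0.1091]
rot [ 0.0001 -0.     -0.0188]
```

Call:
{"method": "servo_tool", "body": {"linear": [[0.15, -0.1, -0.11], [0.71, -0.415, -0.11], [0.71, -0.415, -0.11], [0.71, -0.415, -0.11], [0.71, -0.415, -0.11], [0.71, -0.415, -0.11], [0.71, -0.415, -0.11], [0.71, -0.415, -0.11], [0.71, -0.415, -0.11], [0.71, -0.415, -0.11], [0.71, -0.415, -0.11], [0.71, -0.415, -0.11], [0.71, -0.415, -0.11], [0.71, -0.415, -0.11]], "delta_rot": [[0, 0, -0.02], [0, 0, -0.02], [0, 0, -0.02], [0, 0, -0.02], [0, 0, -0.02], [0, 0, -0.02], [0, 0, -0.02], [0, 0, -0.02], [0, 0, -0.02], [0, 0, -0.02], [0, 0, -0.02], [0, 0, -0.02], [0, 0, -0.02], [0, 0, -0.02]], "grip": [1, 1, 1, 1, 1, 1, 1, 1, 1, 1, 1, 1, 1, 1]}}

```text
clock: 3.02
ee_pos: [0.4298, -0.2757, 0.2603]
eef_rot: [0.0, 0.992, 0.124, -0.0]
contact_force: [-1.0, 0.9, 0.1]
opening: 0.0939
```

```bash
python3 - <<'E'
from h import *
s=r.get_state();print(s['clock'],s['ee_pos'],s['eef_rot'],s['qd'])
p=snap('wrist','w1.png')
for t,z in dict(scoop_grip=.083,scoop_lip=.027).items():
    for d in r.place_of(p,t)[:3]: print(t,d['conf'],d['location'],atz(p,d['location'],z))
E
```

```text
3.0167 [ 0.4298 -0.2757  0.2603] [ 0.0001  0.9922  0.1243 -0.0005] [-0.0173 -0.0023  0.0016  0.0032 -0.      0.0021]
scoop_grip 0.85 [183.3, 197.8] [ 0.419  -0.1431  0.083 ]
scoop_grip 0.78 [321.4, 148.7] [ 0.4964 -0.2609  0.083 ]
scoop_grip 0.64 [192.2, 61.2] [ 0.541  -0.1317  0.083 ]
scoop_lip 0.95 [444.1, 225.1] [ 0.4485 -0.4174  0.027 ]
scoop_lip 0.92 [172.4, 25.9] [ 0.5746 -0.0873  0.027 ]
scoop_lip 0.91 [175.0, 228.4] [ 0.3692 -0.1214  0.027 ]
```

View pics/w1.png

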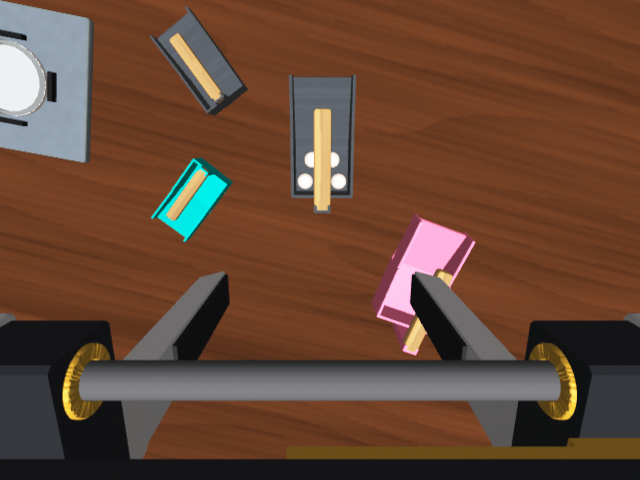

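```bash
python3 - <<'E'
from h import *
p=r.read_camera('wrist')
a=atz(p,(322.3,109),.09);b=atz(p,(322.2,206.5),.09)
print(a,b,np.linalg.norm(a-b)); d=(a-b)/np.linalg.norm(a-b); y=np.degrees(np.arctan2(d[1],d[0]));print(y,a-.035*d,b+.06*d)
for uv in [(291,76),(354,76)]: print(atz(p,uv,.04))
g=((a-.035*d)+(b+.06*d))/2; g[2]=.064; print(g)
rel([g[0],g[1],.12],down(y)); rel(g,down(y))
E
```

```text
[ 0.5301 -0.2534  0.09  ] [ 0.4449 -0.275   0.09  ] 0.08781401118343679
14.25075935818501 [ 0.4961 -0.262   0.09  ] [ 0.5031 -0.2602  0.09  ]
[ 0.5569 -0.2146  0.04  ]
[ 0.5723 -0.2756  0.04  ]
[ 0.4996 -0.2611  0.064 ]
lin [0.1426 0.0058 0.2806]
rot [-0.0001  0.0005 -0.0007]
lin [0.1426 0.0058 0.3926]
rot [-0.0001  0.0005 -0.0007]
```

Call:
{"method": "servo_tool", "body": {"linear": [[0.05, 0.003, 0.05], [0.136, 0.006, 0.12], [0.136, 0.006, 0.2], [0.136, 0.006, 0.26], [0.136, 0.006, 0.31], [0.136, 0.006, 0.35], [0.136, 0.006, 0.38], [0.136, 0.006, 0.392], [0.136, 0.006, 0.392], [0.136, 0.006, 0.392], [0.136, 0.006, 0.392], [0.136, 0.006, 0.392], [0.136, 0.006, 0.392], [0.136, 0.006, 0.392], [0.136, 0.006, 0.392], [0.136, 0.006, 0.392], [0.136, 0.006, 0.392], [0.136, 0.006, 0.392], [0.136, 0.006, 0.392]], "delta_rot": [[0, 0, 0], [0, 0, 0], [0, 0, 0], [0, 0, 0], [0, 0, 0], [0, 0, 0], [0, 0, 0], [0, 0, 0], [0, 0, 0], [0, 0, 0], [0, 0, 0], [0, 0, 0], [0, 0, 0], [0, 0, 0], [0, 0, 0], [0, 0, 0], [0, 0, 0], [0, 0, 0], [0, 0, 0]], "grip": [1, 1, 1, 1, 1, 1, 1, 1, 1, 1, -1, -1, -1, -1, -1, -1, -1, -1, -1], "grip_force": 50}}

```text
clock: 4.8
ee_pos: [0.4974, -0.2609, 0.0644]
eef_rot: [0.0, 0.992, 0.125, -0.0]
contact_force: [-0.2, 0.4, -0.0]
opening: 0.0374
```

```bash
python3 - <<'E'
from h import *
s=r.get_state();print(s['clock'],s['ee_pos'],s['eef_rot'],s['opening'],s['contact_force'])
p=snap('wrist','w2.png')
E
```

```text
4.8 [ 0.4974 -0.2609  0.0644] [ 0.      0.9922  0.125  -0.    ] 0.03741057955524471 [-0.1923  0.4372 -0.0436]
```

View pics/w2.png

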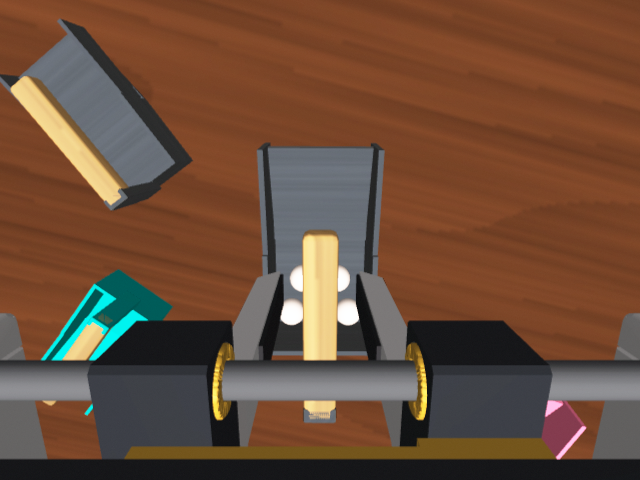

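Call:
{"method": "servo_tool", "body": {"linear": [[0, 0, 0], [0, 0, 0], [0, 0, 0], [0, 0, 0], [0, 0, 0], [0, 0, 0], [0, 0, 0], [0, 0, 0], [0, 0, 0], [0, 0, -0.01], [0, 0, -0.03], [0, 0, -0.06]], "delta_rot": [[0, 0, 0], [0, 0, 0], [0, 0, 0], [0, 0, 0], [0, 0, 0], [0, 0, 0], [0, 0, 0], [0, 0, 0], [0, 0, 0], [0, 0, 0], [0, 0, 0], [0, 0, 0]], "grip": [-1, -1, -1, -1, -1, -1, -1, -1, -1, -1, -1, -1]}}

```text
clock: 5.85
ee_pos: [0.4962, -0.2601, 0.0939]
eef_rot: [-0.001, 0.992, 0.125, -0.001]
contact_force: [-0.1, -0.1, -2.4]
opening: 0.0157
```

```bash
python3 - <<'E'
from h import *
s=r.get_state();print(s['clock'],s['ee_pos'],s['eef_rot'],s['opening'],s['contact_force'])
p=snap('wrist','w3.png')
for c in ['scene','side']:
  p=r.read_camera(c)
  for t,z in dict(funnel_mouth=.145,knob_mid=.18,release_top=.153).items():
    for d in r.place_of(p,t)[:2]: print(c,t,round(d['conf'],2),np.array(d['location']),atz(p,d['location'],z))
  f=p['frame']; h=cv2.cvtColor(f,cv2.COLOR_RGB2HSV)
  cr={'scene':(300,160,460,280),'side':(300,250,410,450)}[c]
  cv2.imwrite('pics/z_%s.png'%c,cv2.resize(cv2.cvtColor(f[cr[1]:cr[3],cr[0]:cr[2]],cv2.COLOR_RGB2BGR),None,fx=3 if c=='side' else 4,fy=3 if c=='side' else 4))
E
```

```text
5.85 [ 0.4962 -0.2601  0.0939] [-0.0012  0.9922  0.1249 -0.0014] 0.015699362257597146 [-0.12   -0.1006 -2.3637]
scene funnel_mouth 0.91 [354.6 203.2] [0.4857 0.0784 0.145 ]
scene knob_mid 0.47 [397.7 181.1] [0.4701 0.1874 0.18  ]
scene release_top 0.71 [431.2 179.8] [0.4601 0.282  0.153 ]
side funnel_mouth 0.94 [354.7 288.5] [0.484  0.0729 0.145 ]
side funnel_mouth 0.4 [270.8 193.8] [ 0.7062 -0.1752  0.145 ]
side knob_mid 0.85 [352.2 331. ] [0.4796 0.1894 0.18  ]
side knob_mid 0.65 [372.6 206.3] [ 0.4661 -0.1292  0.18  ]
side release_top 0.73 [349.4 383.4] [0.4746 0.2693 0.153 ]
side release_top 0.69 [353.7 324. ] [0.4783 0.1578 0.153 ]
```

View pics/w3.png

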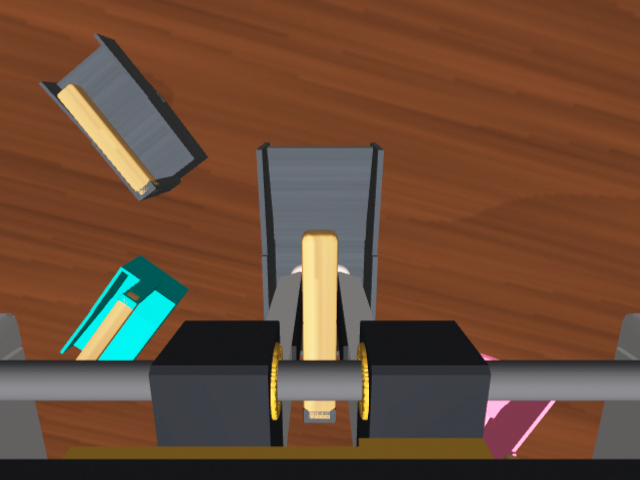

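View pics/z_scene.png

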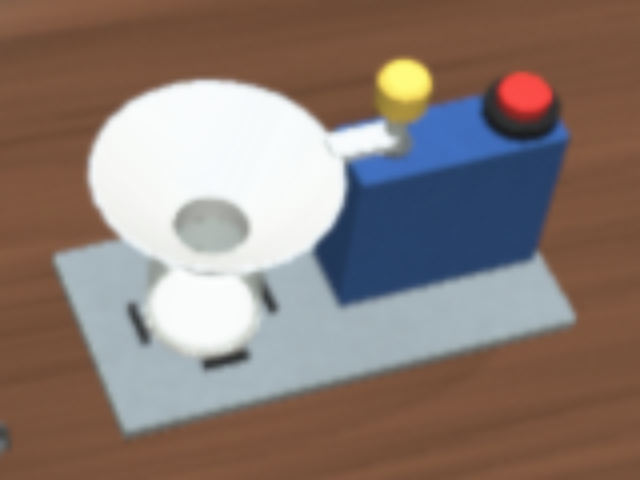

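View pics/z_side.png

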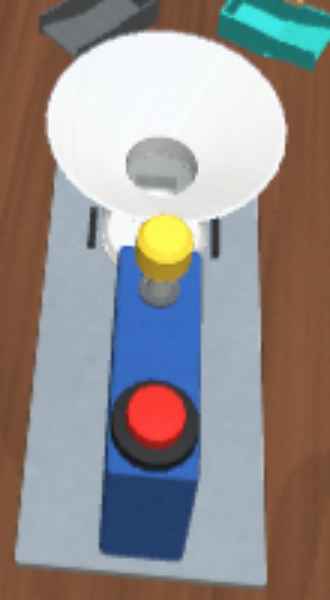

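```bash
python3 - <<'E'
from h import *
P={c:r.read_camera(c) for c in ['scene','side']}
for n,a,b,z in [('btn',(431,184),(352,388.3),.153),('knob',(401,183),(355,332.3),.18),('fun',(354.5,203),(355.2,290.5),.145)]:
    print(n,tri([(P['scene'],a),(P['side'],b)]),atz(P['scene'],a,z),atz(P['side'],b,z))
E
```

```text
btn [0.4705 0.2768 0.151 ] [0.4734 0.2763 0.153 ] [0.4697 0.2768 0.153 ]
knob [0.4759 0.1924 0.1798] [0.4778 0.1931 0.18  ] [0.4747 0.1912 0.18  ]
fun [0.4834 0.078  0.1444] [0.4851 0.0783 0.145 ] [0.4826 0.0775 0.145 ]
```

```bash
cat > pour.py <<'E'
from h import *
F=np.array([.483,.077]); yaw=14.25; d=np.array([np.cos(np.radians(yaw)),np.sin(np.radians(yaw))])
def pose(t,z,back=.030):
    Rt=down(yaw)*R.from_rotvec([0,-np.radians(t),0]); L=np.r_[F-back*d,z]
    return L-Rt.apply([.071,0,.037]),Rt
def table(rows,s=None):
    s=r.get_state();R0=Rq(s['eef_rot'])
    for a in rows:
        T,Rt=pose(*a); print(a,(R0.inv().apply(T-s['ee_pos'])/.5).round(4),((R0.inv()*Rt).as_rotvec()/(np.pi/4)).round(4),T)
E
python3 - <<'E'
from pour import *
table([(0,.25),(10,.22),(10,.185),(25,.168),(50,.156)])
E
```

```text
(0, 0.25) [-0.0621 -0.662  -0.3856] [-0.0008  0.0008  0.0023] [0.3851 0.0521 0.287 ]
(10, 0.22) [-0.0471 -0.662  -0.3491] [-0.0006 -0.2214  0.0023] [0.3924 0.054  0.2688]
(10, 0.185) [-0.0471 -0.6619 -0.2791] [-0.0006 -0.2214  0.0023] [0.3924 0.054  0.2338]
(25, 0.168) [-0.0175 -0.6619 -0.2747] [-0.0003 -0.5547  0.0024] [0.4067 0.0576 0.2315]
(50, 0.156) [ 0.0453 -0.6617 -0.28  ] [ 0.0002 -1.1103  0.0025] [0.4372 0.0654 0.2342]
```

Call:
{"method": "servo_tool", "body": {"linear": [[0, 0, -0.04], [0, -0.01, -0.1], [-0.01, -0.03, -0.17], [-0.02, -0.06, -0.24], [-0.03, -0.1, -0.3], [-0.04, -0.15, -0.34], [-0.047, -0.2, -0.35], [-0.047, -0.26, -0.35], [-0.047, -0.32, -0.35], [-0.047, -0.38, -0.35], [-0.047, -0.44, -0.35], [-0.047, -0.5, -0.35], [-0.047, -0.55, -0.35], [-0.047, -0.6, -0.35], [-0.047, -0.635, -0.35], [-0.047, -0.655, -0.35], [-0.047, -0.662, -0.345], [-0.047, -0.662, -0.345], [-0.047, -0.662, -0.345]], "delta_rot": [[0, 0, 0], [0, 0, 0], [0, 0, 0], [0, 0, 0], [0, 0, 0], [0, 0, 0], [0, -0.02, 0], [0, -0.04, 0], [0, -0.06, 0], [0, -0.08, 0], [0, -0.1, 0], [0, -0.12, 0], [0, -0.14, 0], [0, -0.16, 0], [0, -0.18, 0], [0, -0.2, 0], [0, -0.22, 0], [0, -0.22, 0], [0, -0.22, 0]], "grip": [-1, -1, -1, -1, -1, -1, -1, -1, -1, -1, -1, -1, -1, -1, -1, -1, -1, -1, -1]}}

```text
clock: 7.98
ee_pos: [0.3928, 0.0535, 0.2665]
eef_rot: [0.011, 0.988, 0.125, -0.086]
contact_force: [-0.6, 0.2, -2.3]
opening: 0.0154
```

```bash
python3 - <<'E'
from pour import *
s=r.get_state();print(s['clock'],s['ee_pos'],s['eef_rot'],s['opening'],s['contact_force'],s['q'])
snap('scene','s4.png');snap('side','d4.png')
table([(10,.185),(25,.168),(37,.162),(52,.156)])
E
```

```text
7.9833 [0.3928 0.0535 0.2665] [ 0.0111  0.9884  0.1246 -0.0859] 0.015426340257042447 [-0.5948  0.1709 -2.336 ] [ 0.0023  0.0765  1.6223 -0.0431  1.6108  1.3243]
(10, 0.185) [ 0.0111 -0.0017  0.0652] [ 0.0009 -0.0021  0.001 ] [0.3924 0.054  0.2338]
(25, 0.168) [ 0.041  -0.0017  0.0645] [ 0.0011 -0.3354  0.0008] [0.4067 0.0576 0.2315]
(37, 0.162) [ 0.0682 -0.0017  0.0541] [ 0.0011 -0.6021  0.0007] [0.4205 0.0611 0.2343]
(52, 0.156) [ 0.1072 -0.0016  0.0464] [ 0.0012 -0.9354  0.0006] [0.4398 0.066  0.2347]
```

View pics/s4.png

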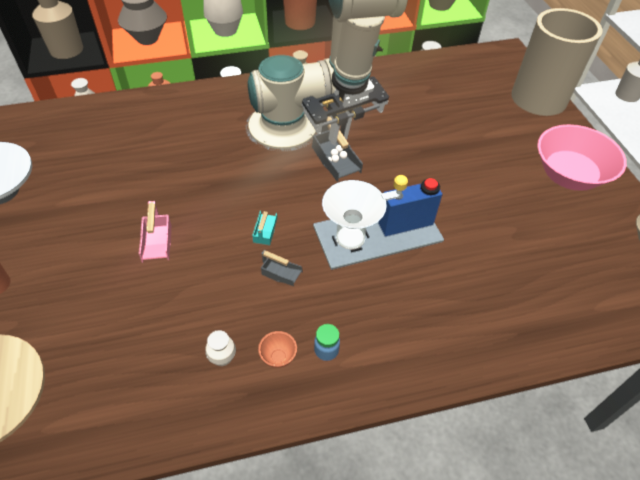

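View pics/d4.png

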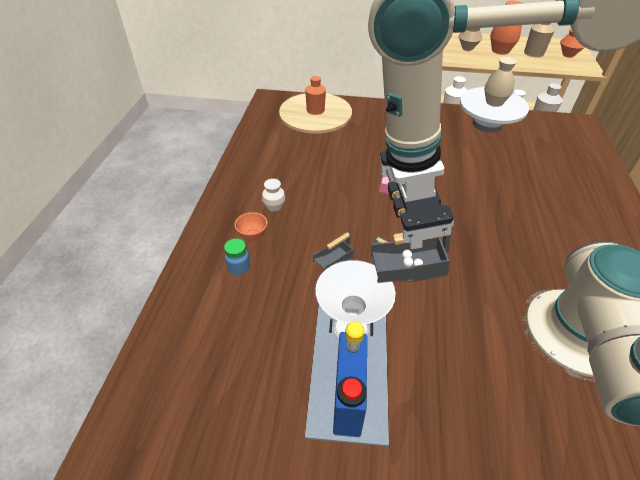

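Call:
{"method": "servo_tool", "body": {"linear": [[0.011, -0.001, 0.02], [0.015, -0.001, 0.04], [0.02, -0.001, 0.055], [0.024, -0.001, 0.064], [0.028, -0.001, 0.064], [0.032, -0.001, 0.064], [0.032, -0.001, 0.064], [0.032, -0.001, 0.064]], "delta_rot": [[0, 0, 0], [0, -0.05, 0], [0, -0.1, 0], [0, -0.15, 0], [0, -0.2, 0], [0, -0.22, 0], [0, -0.22, 0], [0, -0.22, 0]], "grip": [-1, -1, -1, -1, -1, -1, -1, -1]}}

```text
clock: 8.75
ee_pos: [0.4027, 0.0567, 0.2322]
eef_rot: [0.021, 0.977, 0.123, -0.171]
contact_force: [-0.0, 0.2, -2.7]
opening: 0.0153
```

```bash
python3 - <<'E'
from pour import *
s=r.get_state();print(s['clock'],s['ee_pos'],s['eef_rot'],s['opening'],s['contact_force'],s['q'])
lip=s['ee_pos']+Rq(s['eef_rot']).apply([.071,0,.037]);print(lip)
for c,cr in [('scene',(290,80,450,240)),('side',(300,180,500,330))]:
  p=r.read_camera(c);f=p['frame'].copy();u=proj(p,lip).round().astype(int);print(u)
  cv2.circle(f,tuple(map(int,u)),1,(255,0,255),-1)
  cv2.imwrite('pics/p5_%s.png'%c,cv2.resize(cv2.cvtColor(f[cr[1]:cr[3],cr[0]:cr[2]],cv2.COLOR_RGB2BGR),None,fx=3.5,fy=3.5))
table([(20,.168),(25,.168),(30,.165),(37,.162),(45,.158),(52,.156)])
E
```

```text
8.75 [0.4027 0.0567 0.2322] [ 0.0214  0.9774  0.1228 -0.1705] 0.01527924791314335 [-0.0413  0.167  -2.6977] [ 0.0376  0.2184  1.5755 -0.0719  1.6857  1.3623]
[0.4553 0.0702 0.1734]
[349 186]
[371 280]
(20, 0.168) [0.0025 0.0006 0.0114] [ 0.0008 -0.0056  0.0016] [0.4015 0.0563 0.2271]
(25, 0.168) [ 0.0096  0.0006 -0.0006] [ 0.0009 -0.1167  0.0016] [0.4067 0.0576 0.2315]
(30, 0.165) [ 0.0197  0.0006 -0.0064] [ 0.001  -0.2278  0.0016] [0.4123 0.059  0.2325]
(37, 0.162) [ 0.0346  0.0007 -0.0155] [ 0.0011 -0.3834  0.0015] [0.4205 0.0611 0.2343]
(45, 0.158) [ 0.0541  0.0007 -0.0226] [ 0.0012 -0.5611  0.0014] [0.4306 0.0637 0.2344]
(52, 0.156) [ 0.0717  0.0007 -0.0297] [ 0.0013 -0.7167  0.0014] [0.4398 0.066  0.2347]
```

View pics/p5_scene.png

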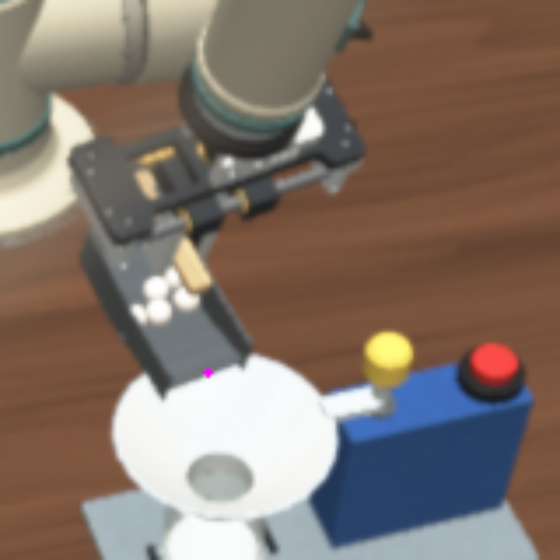

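View pics/p5_side.png

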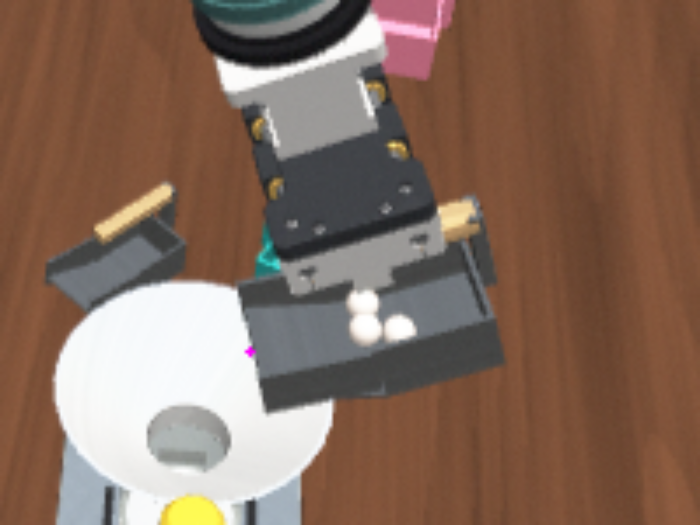

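Call:
{"method": "servo_tool", "body": {"linear": [[0.004, 0, 0.008], [0.007, 0, 0.003], [0.01, 0, -0.001], [0.013, 0, -0.003], [0.017, 0, -0.005], [0.02, 0, -0.007], [0.024, 0, -0.009], [0.028, 0, -0.012], [0.032, 0, -0.014], [0.036, 0, -0.016], [0.04, 0, -0.018], [0.045, 0, -0.02], [0.05, 0, -0.022], [0.054, 0, -0.023], [0.059, 0, -0.025], [0.064, 0, -0.027], [0.069, 0, -0.029], [0.072, 0, -0.03], [0.072, 0, -0.03], [0.072, 0, -0.03]], "delta_rot": [[0, -0.04, 0], [0, -0.08, 0], [0, -0.12, 0], [0, -0.16, 0], [0, -0.2, 0], [0, -0.235, 0], [0, -0.275, 0], [0, -0.315, 0], [0, -0.355, 0], [0, -0.395, 0], [0, -0.435, 0], [0, -0.48, 0], [0, -0.525, 0], [0, -0.565, 0], [0, -0.61, 0], [0, -0.65, 0], [0, -0.69, 0], [0, -0.72, 0], [0, -0.72, 0], [0, -0.72, 0]], "grip": [-1, -1, -1, -1, -1, -1, -1, -1, -1, -1, -1, -1, -1, -1, -1, -1, -1, -1, -1, -1]}}

```text
clock: 10.52
ee_pos: [0.4404, 0.0667, 0.2341]
eef_rot: [0.055, 0.891, 0.112, -0.437]
contact_force: [0.1, -0.7, -2.8]
opening: 0.0158
```

```bash
python3 - <<'E'
from pour import *
s=r.get_state();print(s['clock'],s['ee_pos'],s['eef_rot'],s['opening'],s['contact_force'],s['q'])
lip=s['ee_pos']+Rq(s['eef_rot']).apply([.071,0,.037]);print(lip)
for c,cr in [('scene',(290,80,450,260)),('side',(270,180,470,360))]:
  p=r.read_camera(c);f=p['frame'].copy()
  cv2.imwrite('pics/p6_%s.png'%c,cv2.resize(cv2.cvtColor(f[cr[1]:cr[3],cr[0]:cr[2]],cv2.COLOR_RGB2BGR),None,fx=3.3,fy=3.3))
E
```

```text
10.5167 [0.4404 0.0667 0.2341] [ 0.055   0.8909  0.1122 -0.4366] 0.01577204866145741 [ 0.0989 -0.6507 -2.7735] [ 0.099   0.615   1.2448 -0.1463  2.1825  1.3931]
[0.4542 0.0702 0.1553]
```

View pics/p6_scene.png

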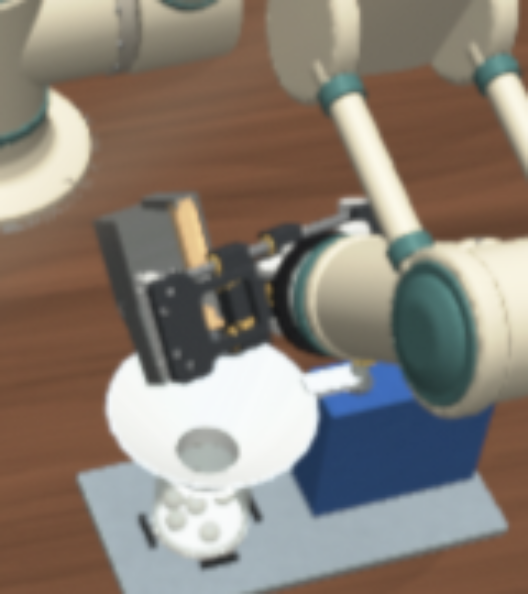

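View pics/p6_side.png

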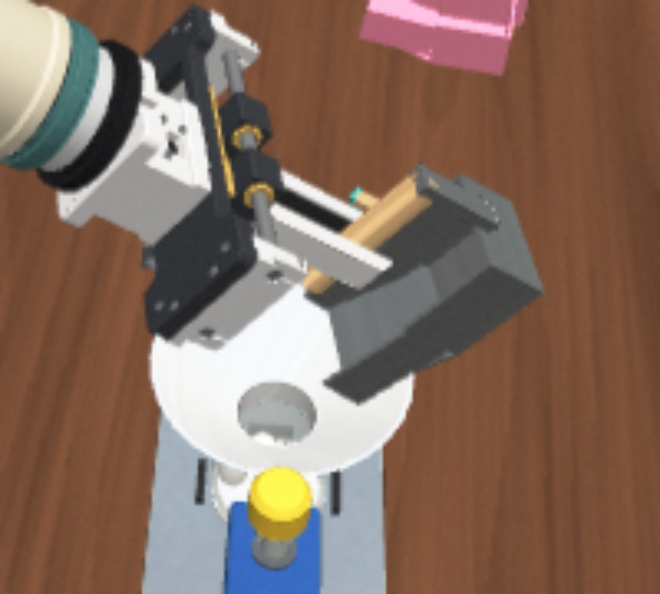

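```bash
python3 - <<'E'
from pour import *
table([(40,.18),(25,.20),(10,.22),(0,.25)])
E
```

```text
(40, 0.18) [-0.0503  0.0009  0.0024] [0.0018 0.2701 0.0013] [0.4243 0.0621 0.254 ]
(25, 0.2) [-0.0876  0.0009  0.0193] [0.0016 0.6034 0.0015] [0.4067 0.0576 0.2635]
(10, 0.22) [-0.114   0.0008  0.0362] [0.0014 0.9367 0.0018] [0.3924 0.054  0.2688]
(0, 0.25) [-0.152   0.0008  0.0257] [0.0013 1.1589 0.0019] [0.3851 0.0521 0.287 ]
```

Call:
{"method": "servo_tool", "body": {"linear": [[0, 0, 0], [0, 0, 0], [-0.02, 0, 0], [-0.035, 0, 0.001], [-0.05, 0, 0.0025], [-0.063, 0, 0.008], [-0.075, 0, 0.014], [-0.088, 0, 0.019], [-0.097, 0, 0.025], [-0.106, 0, 0.03], [-0.114, 0, 0.036], [-0.12, 0, 0.033], [-0.12, 0, 0.033]], "delta_rot": [[0, 0, 0], [0, 0, 0], [0, 0.1, 0], [0, 0.19, 0], [0, 0.27, 0], [0, 0.38, 0], [0, 0.49, 0], [0, 0.6, 0], [0, 0.71, 0], [0, 0.82, 0], [0, 0.93, 0], [0, 0.98, 0], [0, 0.98, 0]], "grip": [-1, -1, -1, -1, -1, -1, -1, -1, -1, -1, -1, -1, -1]}}

```text
clock: 11.7
ee_pos: [0.3888, 0.0539, 0.274]
eef_rot: [0.009, 0.99, 0.124, -0.069]
contact_force: [0.1, 0.3, -1.8]
opening: 0.0158
```

```bash
python3 - <<'E'
from pour import *
s=r.get_state();print(s['clock'],s['ee_pos'],s['eef_rot'],s['opening'],s['contact_force'])
for c,cr in [('scene',(290,80,450,260)),('side',(270,180,470,360))]:
  p=r.read_camera(c);f=p['frame'].copy()
  cv2.imwrite('pics/p7_%s.png'%c,cv2.resize(cv2.cvtColor(f[cr[1]:cr[3],cr[0]:cr[2]],cv2.COLOR_RGB2BGR),None,fx=3.3,fy=3.3))
  j=f[230:255,330:372] if c=='scene' else f[310:345,330:385]
  cv2.imwrite('pics/j7_%s.png'%c,cv2.resize(cv2.cvtColor(j,cv2.COLOR_RGB2BGR),None,fx=12,fy=12,interpolation=cv2.INTER_CUBIC))
  if c=='scene': print([(round(d['conf'],2),np.round(d['location'])) for d in r.place_of(p,'ball0_center')])
E
```

```text
11.7 [0.3888 0.0539 0.274 ] [ 0.0091  0.9898  0.1242 -0.0685] 0.01584606833737483 [ 0.0611  0.3174 -1.8378]
[(0.23, array([432., 180.]))]
```

View pics/p7_scene.png

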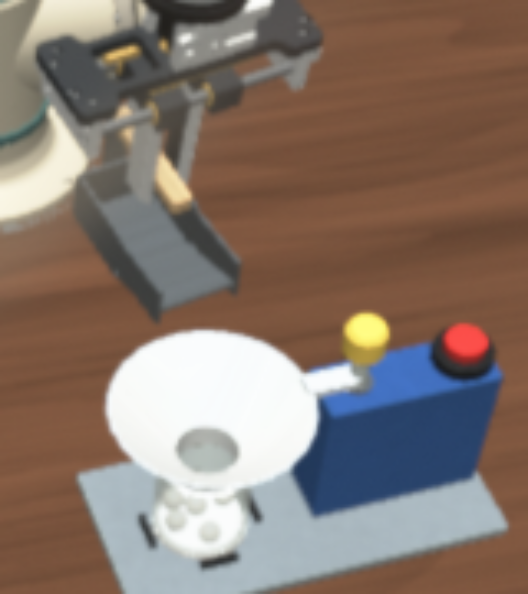

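View pics/p7_side.png

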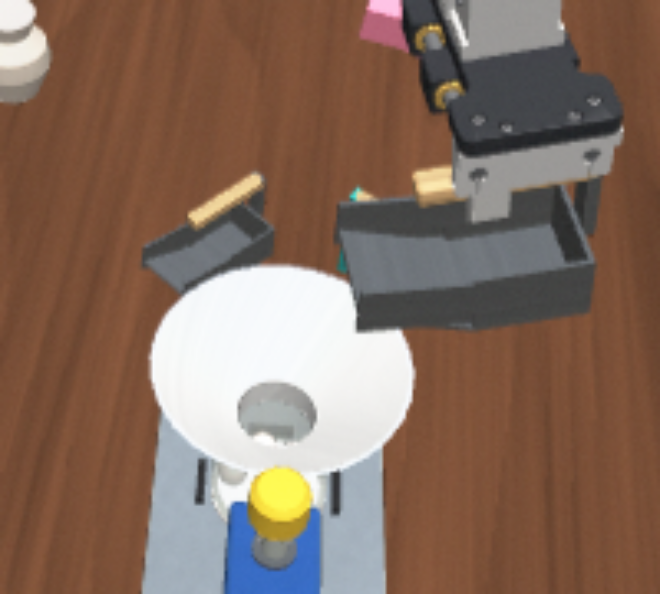

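View pics/j7_scene.png

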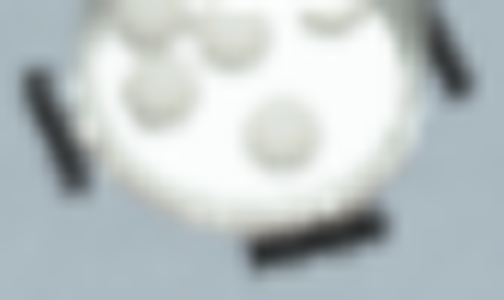

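```bash
python3 - <<'E'
from pour import *
rel([.385,.052,.285],down(14.25));rel([.497,-.261,.17],down(14.25));rel([.497,-.261,.075],down(14.25));rel([.497,-.261,.0655],down(14.25))
E
```

```text
lin [-0.0177  0.001  -0.0238]
rot [0.0003 0.1808 0.0021]
lin [0.0761 0.6629 0.1952]
rot [0.0003 0.1808 0.0021]
lin [0.103  0.6629 0.3833]
rot [0.0003 0.1808 0.0021]
lin [0.1057 0.6629 0.4021]
rot [0.0003 0.1808 0.0021]
```

Call:
{"method": "servo_tool", "body": {"linear": [[-0.01, 0.02, -0.02], [-0.01, 0.07, -0.02], [-0.01, 0.14, -0.02], [0, 0.22, -0.02], [0.01, 0.3, 0], [0.02, 0.38, 0.03], [0.03, 0.46, 0.06], [0.05, 0.53, 0.1], [0.06, 0.59, 0.14], [0.07, 0.63, 0.17], [0.08, 0.66, 0.2], [0.085, 0.663, 0.25], [0.092, 0.663, 0.3], [0.098, 0.663, 0.34], [0.102, 0.663, 0.37], [0.103, 0.663, 0.383], [0.103, 0.663, 0.383], [0.103, 0.663, 0.383], [0.103, 0.663, 0.383]], "delta_rot": [[0, 0.02, 0], [0, 0.05, 0], [0, 0.08, 0], [0, 0.1, 0], [0, 0.12, 0], [0, 0.14, 0], [0, 0.16, 0], [0, 0.18, 0], [0, 0.18, 0], [0, 0.18, 0], [0, 0.18, 0], [0, 0.18, 0], [0, 0.18, 0], [0, 0.18, 0], [0, 0.18, 0], [0, 0.18, 0], [0, 0.18, 0], [0, 0.18, 0], [0, 0.18, 0]], "grip": [-1, -1, -1, -1, -1, -1, -1, -1, -1, -1, -1, -1, -1, -1, -1, -1, -1, -1, -1]}}

```text
clock: 13.43
ee_pos: [0.4983, -0.2615, 0.0757]
eef_rot: [0.0, 0.992, 0.125, 0.0]
contact_force: [0.1, 0.6, -2.7]
opening: 0.0155
```

```bash
python3 - <<'E'
from pour import *
s=r.get_state();print(s['clock'],s['ee_pos'],s['eef_rot'],s['opening'],s['contact_force'])
for c,cr in [('scene',(150,170,310,300)),('side',(290,130,450,280))]:
  p=r.read_camera(c);f=p['frame'].copy()
  cv2.imwrite('pics/p8_%s.png'%c,cv2.resize(cv2.cvtColor(f[cr[1]:cr[3],cr[0]:cr[2]],cv2.COLOR_RGB2BGR),None,fx=4,fy=4))
rel([.497,-.261,.0655],down(14.25))
E
```

```text
13.4333 [ 0.4983 -0.2615  0.0757] [0.0005 0.9922 0.125  0.0004] 0.015511156235023265 [ 0.1026  0.6317 -2.6639]
lin [-0.0021 -0.0015  0.0213]
rot [ 0.0022 -0.0018  0.0026]
```

View pics/p8_scene.png

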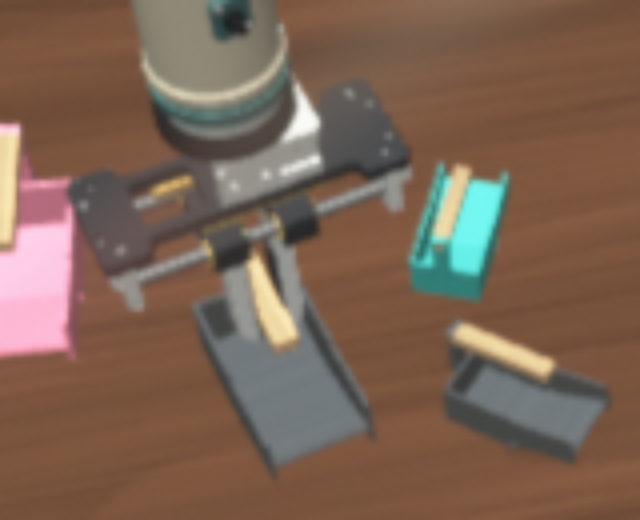

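View pics/p8_side.png

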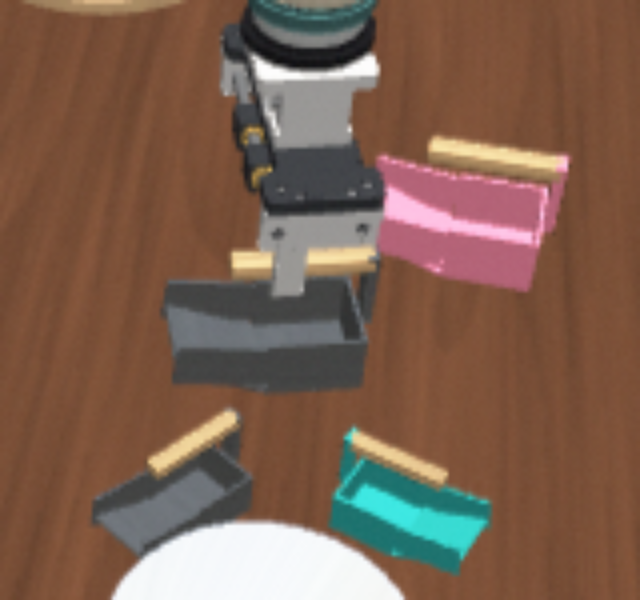

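Level and above the original place. Lower gently until contact.

Call:
{"method": "servo_tool", "body": {"linear": [[0, 0, 0.008], [0, 0, 0.014], [0, 0, 0.018], [0, 0, 0.021], [0, 0, 0.022], [0, 0, 0.022]], "delta_rot": [[0, 0, 0], [0, 0, 0], [0, 0, 0], [0, 0, 0], [0, 0, 0], [0, 0, 0]], "grip": [-1, -1, -1, -1, -1, -1]}}

```text
clock: 14.03
ee_pos: [0.4972, -0.2609, 0.0644]
eef_rot: [0.0, 0.992, 0.125, -0.0]
contact_force: [-0.3, 0.4, 1.3]
opening: 0.0156
```

Call:
{"method": "servo_tool", "body": {"linear": [[0, 0, 0], [0, 0, 0], [0, 0, 0], [0, 0, 0], [0, 0, 0], [0, 0, 0], [0, 0, -0.03], [0, 0, -0.08], [0, 0, -0.14], [0, 0, -0.2], [0, 0, -0.28], [0, 0, -0.36], [0, 0, -0.36]], "delta_rot": [[0, 0, 0], [0, 0, 0], [0, 0, 0], [0, 0, 0], [0, 0, 0], [0, 0, 0], [0, 0, 0], [0, 0, 0], [0, 0, 0], [0, 0, 0], [0, 0, 0], [0, 0, 0], [0, 0, 0]], "grip": [0, 0, 0, 0, 0, 0, 0, 0, 0, 0, -1, -1, -1]}}

```text
clock: 15.12
ee_pos: [0.5011, -0.2635, 0.2526]
eef_rot: [0.005, 0.992, 0.125, 0.006]
contact_force: [0.2, -0.4, 0.3]
opening: 0.0306
```

```bash
python3 - <<'E'
from pour import *
s=r.get_state();print(s['clock'],s['ee_pos'],s['eef_rot'],s['opening'],s['contact_force'],s['q'])
snap('wrist','w9.png')
for c,cr in [('scene',(150,170,310,300))]:
  p=r.read_camera(c);f=p['frame'].copy()
  cv2.imwrite('pics/p9_%s.png'%c,cv2.resize(cv2.cvtColor(f[cr[1]:cr[3],cr[0]:cr[2]],cv2.COLOR_RGB2BGR),None,fx=4,fy=4))
rel([.4705,.277,.26],down(3.6));rel([.4705,.277,.17],down(3.6))
E
```

```text
15.1167 [ 0.5011 -0.2635  0.2526] [0.0053 0.9921 0.125  0.0059] 0.03064016620458646 [ 0.2417 -0.4307  0.2967] [-0.607   0.2305  1.452   0.      1.4432  0.7132]
lin [ 0.2136 -1.057  -0.0311]
rot [ 0.0042 -0.0041  0.239 ]
lin [ 0.213  -1.0577  0.1489]
rot [ 0.0042 -0.0041  0.239 ]
```

View pics/w9.png

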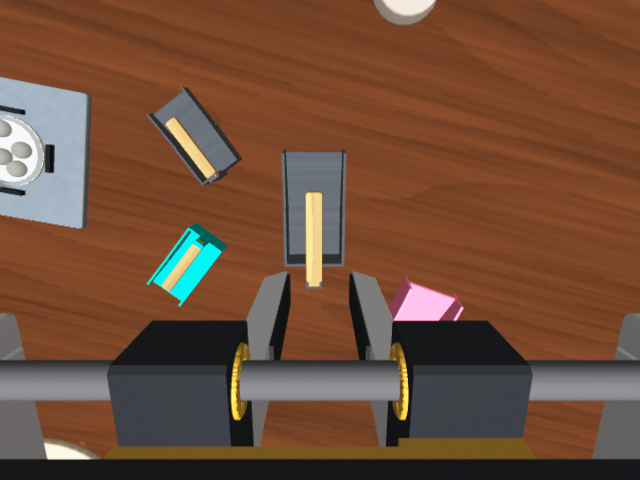

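View pics/p9_scene.png

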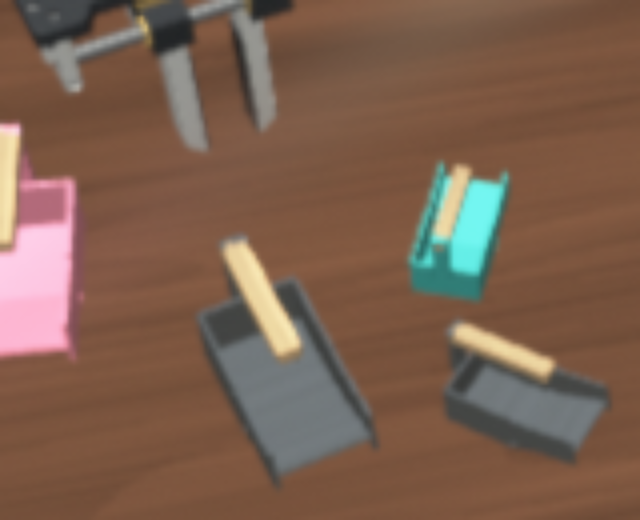

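Call:
{"method": "servo_tool", "body": {"linear": [[0.02, -0.06, -0.03], [0.04, -0.14, -0.03], [0.06, -0.22, -0.03], [0.08, -0.3, -0.03], [0.1, -0.38, -0.03], [0.12, -0.46, -0.03], [0.13, -0.54, -0.03], [0.15, -0.62, -0.03], [0.16, -0.7, -0.03], [0.17, -0.78, -0.03], [0.18, -0.86, -0.03], [0.2, -0.94, -0.03], [0.205, -0.98, -0.03], [0.21, -0.99, -0.03], [0.21, -0.99, -0.03]], "delta_rot": [[0, 0, -0.05], [0, 0, -0.12], [0, 0, -0.2], [0, 0, -0.3], [0, 0, -0.4], [0, 0, -0.5], [0, 0, -0.6], [0, 0, -0.7], [0, 0, -0.8], [0, 0, -0.9], [0, 0, -0.95], [0, 0, -0.95], [0, 0, -0.95], [0, 0, -0.95], [0, 0, -0.95]], "grip": [-1, -1, -1, -1, -1, -1, -1, -1, -1, -1, -1, -1, -1, -1, -1]}}

```text
clock: 16.47
ee_pos: [0.4754, 0.2456, 0.257]
eef_rot: [-0.0, 0.878, 0.479, -0.002]
contact_force: [0.3, -1.0, -0.4]
opening: 0.0004
```

```bash
python3 - <<'E'
from pour import *
s=r.get_state();print(s['clock'],s['ee_pos'],s['eef_rot'],s['opening'],s['contact_force'],s['q'])
rel([.4705,.277,.175],down(93.6))
E
```

```text
16.4667 [0.4754 0.2456 0.257 ] [-0.0001  0.8777  0.4792 -0.0018] 0.00035655845052724516 [ 0.2817 -1.046  -0.4475] [ 0.347   0.1923  1.4916 -0.0004  1.4612  0.9184]
lin [ 0.0481 -0.0419  0.164 ]
rot [-0.0035  0.003  -0.8074]
```

Call:
{"method": "servo_tool", "body": {"linear": [[0.02, -0.02, 0], [0.035, -0.03, 0], [0.048, -0.042, 0], [0.048, -0.042, 0], [0.048, -0.042, 0.02], [0.048, -0.042, 0.05], [0.048, -0.042, 0.09], [0.048, -0.042, 0.12], [0.048, -0.042, 0.145], [0.048, -0.042, 0.15], [0.048, -0.042, 0.15], [0.048, -0.042, 0.15]], "delta_rot": [[0, 0, -0.15], [0, 0, -0.3], [0, 0, -0.45], [0, 0, -0.6], [0, 0, -0.75], [0, 0, -0.8], [0, 0, -0.8], [0, 0, -0.8], [0, 0, -0.8], [0, 0, -0.8], [0, 0, -0.8], [0, 0, -0.8]], "grip": [-1, -1, -1, -1, -1, -1, -1, -1, -1, -1, -1, -1]}}

```text
clock: 17.47
ee_pos: [0.4721, 0.2752, 0.1842]
eef_rot: [0.0, 0.688, 0.726, -0.0]
contact_force: [-0.9, -0.2, -0.7]
opening: 0.0005
```

```bash
python3 - <<'E'
from pour import *
s=r.get_state();print(s['clock'],s['ee_pos'],s['eef_rot'],s['opening'],s['contact_force'],s['q'])
snap('wrist','w10.png')
for c,cr in [('scene',(300,100,460,260)),('side',(300,230,450,430))]:
  p=r.read_camera(c);f=p['frame'].copy(); print(proj(p,s['ee_pos']))
  cv2.imwrite('pics/p10_%s.png'%c,cv2.resize(cv2.cvtColor(f[cr[1]:cr[3],cr[0]:cr[2]],cv2.COLOR_RGB2BGR),None,fx=3,fy=3))
rel([.4705,.277,.15],down(93.6))
E
```

```text
17.4667 [0.4721 0.2752 0.1842] [ 0.0002  0.6882  0.7256 -0.0002] 0.0004631323175238295 [-0.8952 -0.245  -0.7037] [ 0.4008  0.2463  1.6009 -0.0005  1.2946  0.348 ]
[432.795  174.6742]
[351.7721 378.0787]
lin [ 0.0021 -0.0038  0.0699]
rot [ 0.0022 -0.0005 -0.0116]
```

View pics/p10_scene.png

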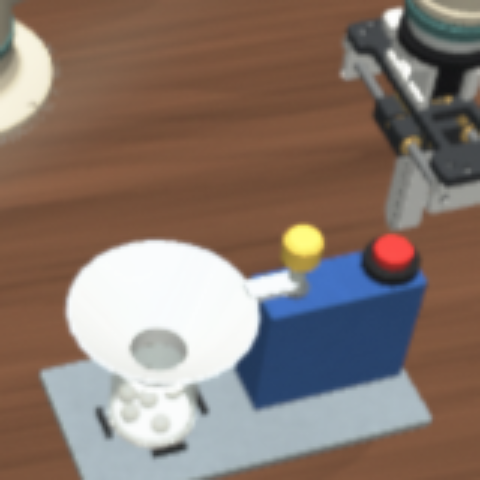

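View pics/p10_side.png

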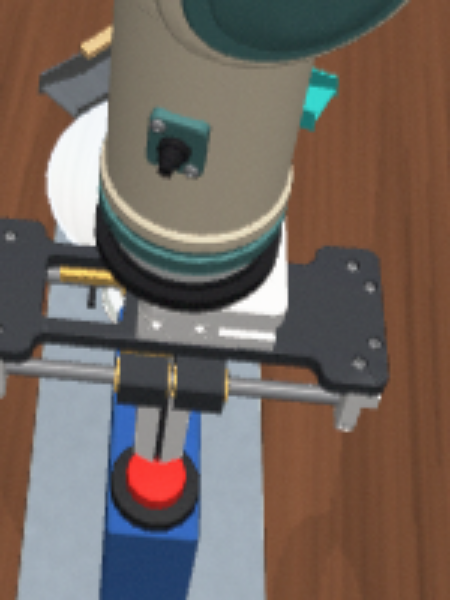

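Call:
{"method": "servo_tool", "body": {"linear": [[0.002, -0.004, 0.03], [0.002, -0.004, 0.05], [0.002, -0.004, 0.06], [0.002, -0.004, 0.066], [0.002, -0.004, 0.07], [0.002, -0.004, 0.073], [0.002, -0.004, 0.073], [0.002, -0.004, 0.073]], "delta_rot": [[0, 0, 0], [0, 0, 0], [0, 0, 0], [0, 0, 0], [0, 0, 0], [0, 0, 0], [0, 0, 0], [0, 0, 0]], "grip": [-1, -1, -1, -1, -1, -1, -1, -1]}}

```text
clock: 18.28
ee_pos: [0.4696, 0.2771, 0.151]
eef_rot: [0.0, 0.688, 0.726, 0.001]
contact_force: [-5.3, -2.1, 18.2]
opening: 0.0003
```

```bash
python3 - <<'E'
from pour import *
s=r.get_state();print(s['clock'],s['ee_pos'],s['eef_rot'],s['contact_force'])
for c,cr in [('scene',(300,100,460,260))]:
  p=r.read_camera(c);f=p['frame'].copy(); print(proj(p,s['ee_pos']))
  cv2.imwrite('pics/p11_%s.png'%c,cv2.resize(cv2.cvtColor(f[cr[1]:cr[3],cr[0]:cr[2]],cv2.COLOR_RGB2BGR),None,fx=3,fy=3))
E
```

```text
18.2833 [0.4696 0.2771 0.151 ] [0.0004 0.6876 0.7261 0.0008] [-5.3327 -2.1032 18.1512]
[430.6087 183.389 ]
```

View pics/p11_scene.png

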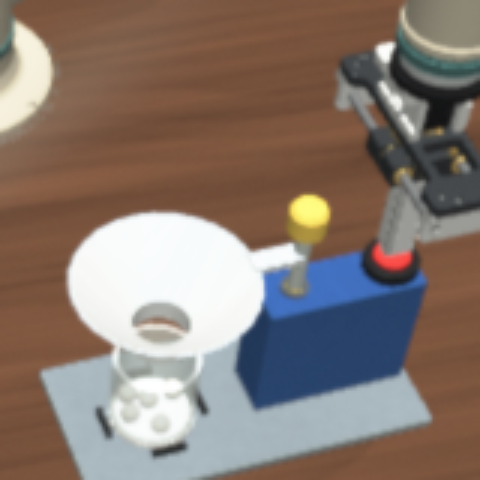

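```bash
python3 - <<'E'
from pour import *
rel([.476,.192,.255],down(93.6));rel([.476,.192,.196],down(93.6))
E
```

```text
lin [-0.1706  0.0039 -0.208 ]
rot [ 0.0023 -0.0006 -0.0107]
lin [-0.1707  0.0037 -0.09  ]
rot [ 0.0023 -0.0006 -0.0107]
```

Call:
{"method": "servo_tool", "body": {"linear": [[0, 0, -0.04], [0, 0, -0.1], [0, 0, -0.16], [0, 0, -0.215], [-0.05, 0.004, -0.23], [-0.1, 0.004, -0.23], [-0.15, 0.004, -0.23], [-0.171, 0.004, -0.23], [-0.171, 0.004, -0.23], [-0.171, 0.004, -0.23], [-0.171, 0.004, -0.23]], "delta_rot": [[0, 0, 0], [0, 0, 0], [0, 0, 0], [0, 0, 0], [0, 0, 0], [0, 0, 0], [0, 0, 0], [0, 0, 0], [0, 0, 0], [0, 0, 0], [0, 0, 0]], "grip": [-1, -1, -1, 0.3, 0.3, 0.3, 0.3, 0.3, 0.3, 0.3, 0.3]}}

```text
clock: 19.25
ee_pos: [0.4763, 0.1928, 0.2624]
eef_rot: [-0.0, 0.688, 0.726, 0.0]
contact_force: [-0.2, 0.2, -0.9]
opening: 0.0502
```

```bash
python3 - <<'E'
from pour import *
s=r.get_state();print(s['clock'],s['ee_pos'],s['eef_rot'],s['opening'],s['contact_force'])
snap('wrist','w12.png')
for c,cr in [('scene',(300,100,460,260)),('side',(280,230,430,400))]:
  p=r.read_camera(c);f=p['frame'].copy()
  print([(round(d['conf'],2),np.round(d['location']),atz(p,d['location'],.215)) for d in r.place_of(p,'knob_mid')[:2]])
  cv2.imwrite('pics/p12_%s.png'%c,cv2.resize(cv2.cvtColor(f[cr[1]:cr[3],cr[0]:cr[2]],cv2.COLOR_RGB2BGR),None,fx=3,fy=3))
rel([.476,.192,.196],down(93.6))
E
```

```text
19.25 [0.4763 0.1928 0.2624] [-0.0004  0.6876  0.7261  0.0002] 0.05022227067054178 [-0.2274  0.2166 -0.9288]
[(0.72, array([402., 171.]), array([0.471 , 0.1914, 0.215 ]))]
[(0.73, array([355., 320.]), array([0.4775, 0.1907, 0.215 ]))]
lin [-0.0012 -0.0004  0.1326]
rot [-0.0005 -0.0001 -0.0096]
```

View pics/p12_scene.png

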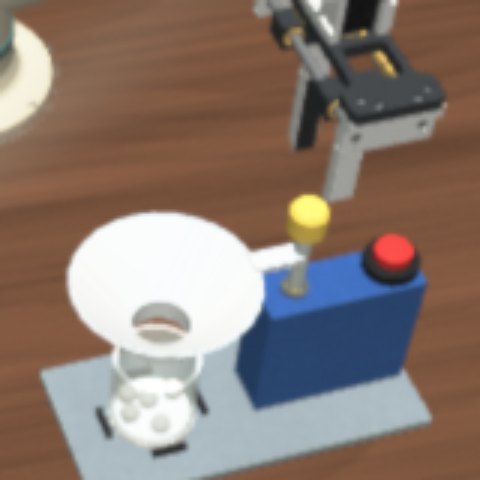

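View pics/w12.png

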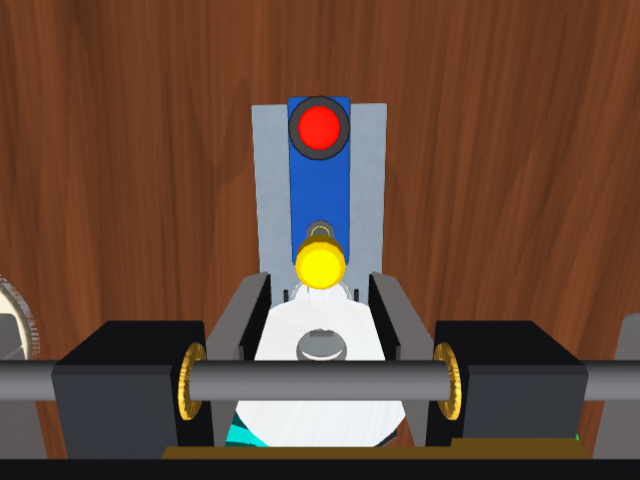

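View pics/p12_side.png

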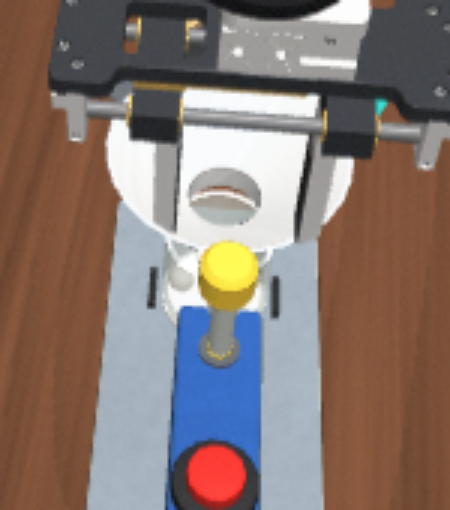

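```bash
python3 - <<'E'
from pour import *
p=r.read_camera('wrist');print(atz(p,(321,266),.230), r.get_state()['ee_pos'])
E
```

```text
[0.4773 0.194  0.23  ] [0.4762 0.1924 0.2623]
```

Call:
{"method": "servo_tool", "body": {"linear": [[0, 0, 0.02], [0, 0, 0.05], [0, 0, 0.08], [0, 0, 0.11], [0, 0, 0.125], [0, 0, 0.132], [0, 0, 0.132], [0, 0, 0.132], [0, 0, 0.132], [0, 0, 0.132], [0, 0, 0.132], [0, 0, 0.132], [0, 0, 0.132], [0, 0, 0.132], [0, 0, 0.132], [0, 0, 0.132], [0, 0, 0.132]], "delta_rot": [[0, 0, 0], [0, 0, 0], [0, 0, 0], [0, 0, 0], [0, 0, 0], [0, 0, 0], [0, 0, 0], [0, 0, 0], [0, 0, 0], [0, 0, 0], [0, 0, 0], [0, 0, 0], [0, 0, 0], [0, 0, 0], [0, 0, 0], [0, 0, 0], [0, 0, 0]], "grip": [0.3, 0.3, 0.3, 0.3, 0.3, 0.3, 0.3, -1, -1, -1, -1, -1, -1, -1, -1, -1, -1], "grip_force": 50}}

```text
clock: 20.97
ee_pos: [0.4767, 0.1919, 0.1967]
eef_rot: [0.0, 0.688, 0.726, 0.0]
contact_force: [0.3, 0.4, 0.4]
opening: 0.0307
```

Call:
{"method": "servo_tool", "body": {"linear": [[0, 0, 0], [0, 0, 0], [0, 0, -0.01], [0, 0, -0.025], [0, 0, -0.04], [0, 0, -0.06], [0, 0, -0.06], [0, 0, -0.06]], "delta_rot": [[0, 0, 0], [0, 0, 0], [0, 0, 0], [0, 0, 0], [0, 0, 0], [0, 0, 0], [0, 0, 0], [0, 0, 0]], "grip": [-1, -1, -1, -1, -1, -1, -1, -1]}}

```text
clock: 21.63
ee_pos: [0.4767, 0.1919, 0.2273]
eef_rot: [0.0, 0.688, 0.726, 0.001]
contact_force: [3.4, 1.1, -1.8]
opening: 0.0307
```

```bash
python3 - <<'E'
from pour import *
s=r.get_state();print(s['clock'],s['ee_pos'],s['eef_rot'],s['opening'],s['contact_force'])
for c,cr in [('scene',(300,100,460,260)),('side',(280,230,430,400))]:
  p=r.read_camera(c);f=p['frame'].copy()
  cv2.imwrite('pics/p13_%s.png'%c,cv2.resize(cv2.cvtColor(f[cr[1]:cr[3],cr[0]:cr[2]],cv2.COLOR_RGB2BGR),None,fx=3,fy=3))
E
```

```text
21.6333 [0.4767 0.1919 0.2273] [0.0005 0.6877 0.726  0.0006] 0.030659648334672544 [ 3.4051  1.0997 -1.7724]
```

View pics/p13_scene.png

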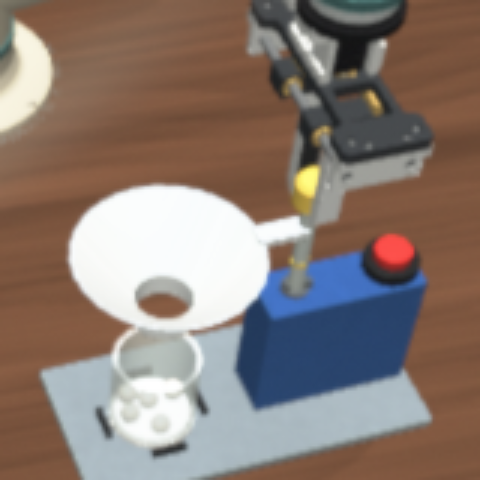

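Call:
{"method": "servo_tool", "body": {"linear": [[0, 0, -0.015], [0, 0, -0.03], [0, 0, -0.045], [0, 0, -0.06], [0, 0, -0.07], [0, 0, -0.08], [0, 0, -0.086], [0, 0, -0.09], [0, 0, -0.09], [0, 0, -0.09], [0, 0, -0.09]], "delta_rot": [[0, 0, 0], [0, 0, 0], [0, 0, 0], [0, 0, 0], [0, 0, 0], [0, 0, 0], [0, 0, 0], [0, 0, 0], [0, 0, 0], [0, 0, 0], [0, 0, 0]], "grip": [-1, -1, -1, -1, -1, -1, -1, -1, -1, -1, -1]}}

```text
clock: 22.65
ee_pos: [0.4767, 0.1919, 0.2705]
eef_rot: [0.0, 0.688, 0.726, -0.0]
contact_force: [5.5, 0.6, -5.2]
opening: 0.0312
```

Call:
{"method": "servo_tool", "body": {"linear": [[0, 0, -0.002], [0, 0, -0.004], [0, 0, -0.004], [0, 0, -0.004]], "delta_rot": [[0, 0, 0], [0, 0, 0], [0, 0, 0], [0, 0, 0]], "grip": [-1, -1, -1, -1]}}

```text
clock: 22.98
ee_pos: [0.4767, 0.1919, 0.2724]
eef_rot: [-0.0, 0.688, 0.726, -0.0]
contact_force: [5.3, 0.6, -6.6]
opening: 0.031
```

Call:
{"method": "servo_tool", "body": {"linear": [[0, 0, -0.002], [0, 0, -0.004], [0, 0, -0.004], [0, 0, -0.004]], "delta_rot": [[0, 0, 0], [0, 0, 0], [0, 0, 0], [0, 0, 0]], "grip": [-1, -1, -1, -1]}}

```text
clock: 23.32
ee_pos: [0.4767, 0.1919, 0.2743]
eef_rot: [-0.0, 0.688, 0.726, -0.0]
contact_force: [5.3, 1.0, -6.9]
opening: 0.0307
```

```bash
python3 - <<'E'
from pour import *
s=r.get_state();print(s['clock'],s['ee_pos'],s['opening'],s['contact_force'])
for c,cr in [('scene',(300,80,460,260)),('side',(280,230,430,400))]:
  p=r.read_camera(c);f=p['frame'].copy()
  h=cv2.cvtColor(f,cv2.COLOR_RGB2HSV); 
  print(c,proj(p,[.4765,.192,.305]),proj(p,[.4765,.192,.275]),proj(p,[.483,.077,.255]))
  cv2.imwrite('pics/p14_%s.png'%c,cv2.resize(cv2.cvtColor(f[cr[1]:cr[3],cr[0]:cr[2]],cv2.COLOR_RGB2BGR),None,fx=3.3,fy=3.3))
E
```

```text
23.3167 [0.4767 0.1919 0.2743] 0.0307280845820689 [ 5.3085  1.0144 -6.8901]
scene [408.452  143.0647] [406.4015 153.149 ] [357.4249 169.5076]
side [359.4696 286.9358] [357.9924 299.0288] [359.2666 251.7843]
```

View pics/p14_scene.png

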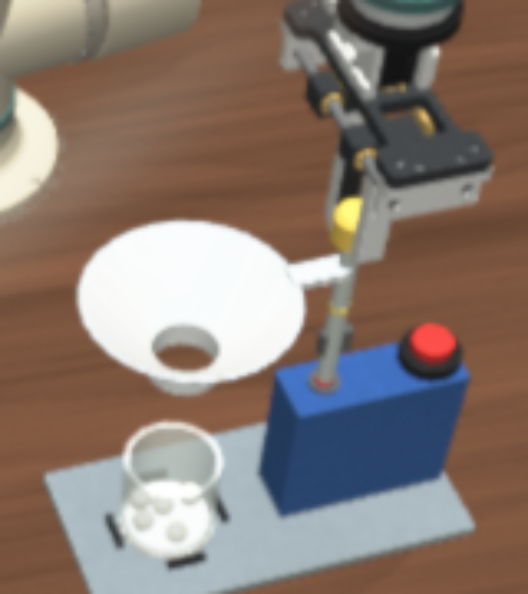

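View pics/p14_side.png

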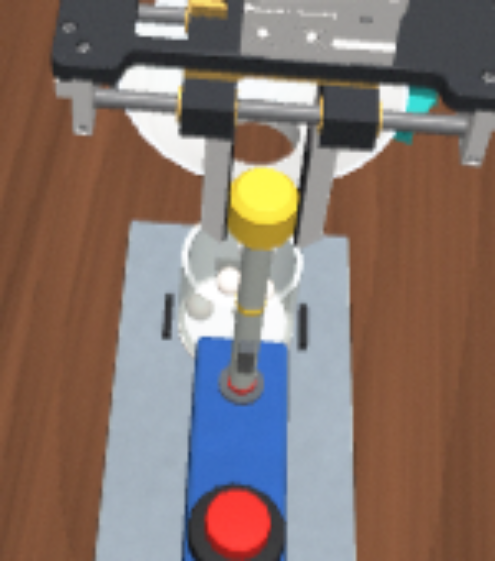

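Call:
{"method": "servo_tool", "body": {"linear": [[0, 0, -0.003], [0, 0, -0.006], [0, 0, -0.006], [0, 0, -0.006]], "delta_rot": [[0, 0, 0], [0, 0, 0], [0, 0, 0], [0, 0, 0]], "grip": [-1, -1, -1, -1]}}

```text
clock: 23.75
ee_pos: [0.4766, 0.1918, 0.2744]
eef_rot: [-0.001, 0.688, 0.726, -0.001]
contact_force: [8.3, 1.7, -18.9]
opening: 0.0311
```

```bash
python3 - <<'E'
from pour import *
s=r.get_state();print(s['clock'],s['ee_pos'],s['opening'],s['contact_force'])
def rim(f):
    g=f.astype(int); m=((g.min(2)>170)&(g.max(2)-g.min(2)<25)).astype(np.uint8)
    return m
p=r.read_camera('scene'); f=p['frame']
import glob
old=cv2.cvtColor(cv2.imread('pics/s4.png'),cv2.COLOR_BGR2RGB)
old0=cv2.cvtColor(cv2.imread('pics/scene0.png'),cv2.COLOR_BGR2RGB)
# top edge subpixel at funnel column: gradient along column
for name,im in (('t0',old0),('now',f)):
    for c in (340,350,356,362,370):
        col=im[120:230,c].astype(float).sum(1); d=np.diff(col); i=int(np.argmax(d)); w=d[max(i-2,0):i+3]; print(name,c,120+.5+(np.arange(max(i-2,0),i+3)*w).sum()/w.sum())
def top(z,c):
    a=np.linspace(0,2*np.pi,3600); P=np.array([proj(p,[.483+.077*np.cos(t),.077+.077*np.sin(t),z]) for t in a]); k=P[np.abs(P[:,0]-c)<.3]; return k[:,1].min()
for z in (.145,.18,.245,.25,.255): print(z,[round(top(z,c),2) for c in (340,350,356,362,370)])
p=r.read_camera('side');cv2.imwrite('pics/d15.png',cv2.cvtColor(p['frame'],cv2.COLOR_RGB2BGR))
E
```

```text
23.75 [0.4766 0.1918 0.2744] 0.031098986047528584 [  8.341    1.6525 -18.8931]
t0 340 181.3786610878661
t0 350 179.52296450939457
t0 356 179.758872651357
t0 362 180.79809725158563
t0 370 183.4485596707819
now 340 148.91365461847388
now 350 146.674
now 356 146.35429141716565
now 362 146.70925553319918
now 370 148.5828025477707
0.145 [np.float64(180.97), np.float64(179.36), np.float64(179.51), np.float64(180.47), np.float64(183.24)]
0.18 [np.float64(171.09), np.float64(169.28), np.float64(169.29), np.float64(170.09), np.float64(172.51)]
0.245 [np.float64(151.66), np.float64(149.47), np.float64(149.25), np.float64(149.73), np.float64(151.59)]
0.25 [np.float64(150.09), np.float64(147.87), np.float64(147.64), np.float64(148.1), np.float64(149.92)]
0.255 [np.float64(148.52), np.float64(146.28), np.float64(146.03), np.float64(146.47), np.float64(148.24)]
```

Call:
{"method": "servo_tool", "body": {"linear": [[0, 0, 0], [0, 0, 0.001], [0, 0, 0.001], [0, 0, 0.001], [0, 0, 0.001], [0, 0, 0.001], [0, 0, 0.001], [0, 0, 0.001], [0, 0, 0.001], [0, 0, 0.001], [0, 0, 0.001], [0, 0, 0.001]], "delta_rot": [[0, 0, 0], [0, 0, 0], [0, 0, 0], [0, 0, 0], [0, 0, 0], [0, 0, 0], [0, 0, 0], [0, 0, 0], [0, 0, 0], [0, 0, 0], [0, 0, 0], [0, 0, 0]], "grip": [-1, -1, -1, -1, -1, -1, -1, -1, -1, -1, -1, -1]}}

```text
clock: 24.85
ee_pos: [0.4766, 0.1919, 0.2743]
eef_rot: [-0.001, 0.688, 0.726, -0.001]
contact_force: [7.8, 0.7, -17.0]
opening: 0.0307
```

```bash
python3 - <<'E'
from pour import *
s=r.get_state();print(s['clock'],s['ee_pos'],s['opening'],s['contact_force'])
snap('scene','s16.png')
E
```

```text
24.85 [0.4766 0.1919 0.2743] 0.03074693579818365 [  7.7503   0.6989 -16.9913]
```

View pics/s16.png

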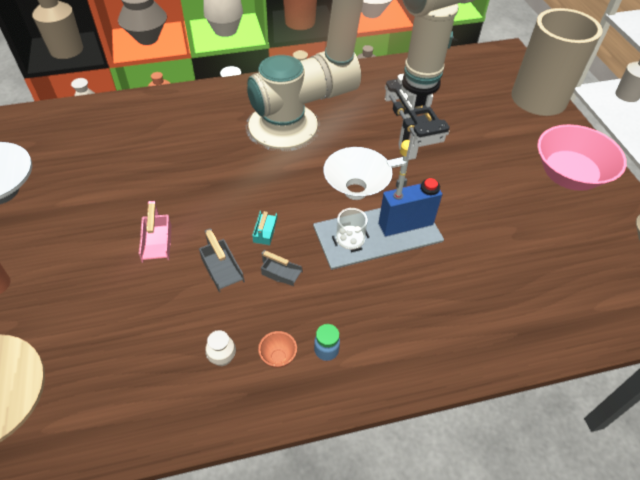

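The last picture shows the jar with its balls at (350,233), the scoop standing empty at (221,262), the funnel fully up at (357,175), and the bystanders where they were. The hold is steady, so I'm handing in.

```bash
python3 -c "
from workcell import r
print(r.sign_off())"
```

```text
the job is handed in; nothing more can be done
None
```

I finished the job in the order asked and handed it in at about 25 s. The arm was still gripping the knob with the mast fully extended.

- **Balls and scoop:** I tipped the larger dark scoop about 52° over the funnel. The pictures afterwards showed five balls in the jar and none left in the scoop. The scoop stands upright, empty, back at its original spot.
- **Button:** I pressed the button once, with about 18 N, and the funnel sprang up to its first stop.
- **Mast:** Past the first stop the pull was 5 to 7 N, as expected. It then jumped to about 19 N with no further rise, which marks the hard top. The rim in the picture matched 255 mm above the bench, 110 mm of travel, to within about 1 mm. One second of holding showed no sinking, at about 17 N.
- **Bystanders and jar:** The last picture shows the jar in its seat, and the vase, bowl and glaze pot where they were.

Two readings differed slightly from what I expected. The knob grip read 31 mm for a 32 mm knob. The hand also rose about 2.6 mm more than the knob's 75 mm travel, so the fingers probably slipped slightly on the knob or had some play. A rough check one step before the top had put the funnel and knob 4 to 5 mm too low. The precise rim check and the force jump, both made after pulling a little further, agreed on the full height.

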